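# Release the ratchet pawl and lower the bench press lever

## Task

The padded lever of the small green bench press is held up by its ratchet. With a fingertip press the red pawl paddle all the way down, so that the pawl swings clear of the teeth and stays clear, and then push the lever down by its orange crossbar until its rubber pad rests on the dial holder on the anvil; then take the hand away, leaving pawl free and lever down. Only touch and push: pick up nothing, do not touch the dial holder with the fingers or shift it, and leave the other things on the bench where they are.

Things in the scene. Friction and masses are not known exactly. Their poses are not given: they have to be found in the camera images.
- press: Green bench press screwed to the bench (it does not move during the run). Base plate 236 x 84 x 12 mm; origin at the centre of its underside. Its own -x is the front, where the lever points; its +x is the rear, where the paddle is; y across; z up. Steel anvil, 44 mm across, 58 mm in front of the origin, top 40 mm above the bench.
- press_hinge (a point): Centre of the lever's hinge, between the green cheeks: 10 mm behind the press's origin, 58 mm above the bench. The hinge axis is the press's y axis. The toothed wheel round it is 92 mm across the teeth.
- crossbar (a point): Centre of the orange crossbar at the end of the lever, a round bar 20 mm thick and 64 mm long along the press's y axis. It moves with the lever on a circle of radius 115 mm round the hinge: about 145 mm above the bench with the lever up, 64 mm (top of the bar 74 mm) with the pad seated.
- pad (a point): Centre of the underside of the lever's black rubber pad (24 mm across), 69 mm from the hinge. It comes down on the middle of the dial holder.
- paddle (a point): Centre of the top face of the red paddle of the pawl (30 mm along the press's x, 36 mm across, 6 mm thick), about 110 mm above the bench. The pawl is a rocker: its pivot lies 43 mm from this point toward the lever hinge and 11 mm below it; pressing the paddle down by about 13 mm, to its stop, lifts the nose out of the teeth. It takes about 3 N and has no spring: it stays where it is left.
- press_pawl (a joint): Angle of the pawl in rad: at the start 0 to 0.04, nose fully in the teeth; the nose is clear of the teeth from about 0.2; 0.32 is the stop, paddle fully pressed.
- press_arm (a joint): Angle of the lever in rad, growing as it goes down: at the start 0 to 0.045 (lever about 49 degrees above level), 0.85 with the lever level and its pad on the dial holder. With the pawl in the teeth it stops at about 0.06. It turns stiffly: once the pawl is free it takes about 2 to 3 N at the crossbar, and it stays where it is left (it does not fall or spring back).
- dial_holder: Round brass dial holder with a white dial, 41 mm across, 6 mm thick, lying loose on the anvil under the pad; origin at the centre of its underside. Only the pad may touch it.
- enamel_jar: Bystander: lidded sample jar, 42 mm across, 58 mm tall; origin under its centre.
- loupe: Bystander: black eye loupe, 34 mm across, 30 mm tall; origin under its centre.
- tweezers: Bystander: fine steel tweezers, 11 x 90 x 8 mm; origin under the centre.
- puffer: Bystander: red-brown rubber air puffer, 42 x 88 x 42 mm; origin under the centre.
- blue_box: Bystander: small blue parts tray, 44 x 64 x 15 mm; origin under the centre.
- hammer: Bystander: small hammer, 38 x 174 x 10 mm; origin under the centre.

How it is judged:
By the outcome, as a careful person would: the job done as asked, in the order asked, and still so for the second after the job is handed in, with the robot touching nothing.
It also fails if it takes over 40 s, if anything falls off the work surface, if the arm or the gripper's body presses on something with over 40 N, if the wrist force passes 120 N, or if a joint passes its speed limit or range.

## Robot

A 6-joint arm with a two-finger parallel gripper is mounted at the origin on a cart in front of the work surface, level with it; the furniture and walls round the work are solid. World frame = base frame: x ahead of the robot, y to its left, z up, the work surface at z = 0. Lengths are in m, angles in rad, forces in N, time in s.
With the tool pointing down it reaches from about 0.375 to 0.975 m from the base axis. Payload 3.8 kg.
Tool frame: the origin (TCP) lies between the finger pads; the fingertips stand ctrl.tips_ahead ahead of it and the grasp point (between the pads) lies 3 mm ahead of it (ctrl.tips_ahead is the distance from the TCP to the fingertips, in m); z points along the fingers, y is the direction in which the jaws open and shut (so a half turn about z gives the same grasp; the last joint's range is limited). The gripper opens to 88 mm and grips with 3 to 60 N. Pads are 18 mm wide; open, the fingers measure 123 mm over their backs; the gripper's body (75 mm by 187 mm) begins 45 mm behind the grasp point.
Start: joints at [-1.226, 0.264, 1.604, -0, 1.274, -0.037], TCP at [0.251, -0.626, 0.261] pointing down, gripper open.
Joint ranges: [-2.63, 2.63], [-0.94, 2.18], [0.31, 2.57], [-1.31, 4.45], [0, 2.66], [-2.55, 2.55]. Speed limits (rad/s): [2.57, 2.57, 3.14, 3.14, 3.14, 3.14].

## Interface

Orientations are given as a rotation vector (axis times angle).
In Python, from station import ctrl gives the robot as it stands.
- The arm moves only by the tool drive_tool, never from a script. Its argument "plan" is one flat list of numbers, 5 for each row, row after row: the shift along the tool's x, y, z in m, then the turn about the tool's z in degrees, then the closure, from -1 (fully open) to 1 (shut), so that 0 is half open. A call has 1 to 12 rows; each row is the pose to reach, as a shift and turn from the pose commanded when the call began, along the tool's axes at that moment; what a row does not reach only later rows make up. A row lasts 1/8 s, in which the tool goes at most 62.5 mm and 10.7 degrees, less where a joint would pass 70% of its speed; a pose out of reach is approached as far as the arm can. A call with a gripper value outside its range is refused whole. The fingers move at their own pace and stop on an object; "squeeze" is the grip in N (left out, the last holds). Time passes only in rows, so rows that repeat a pose let the fingers close. It gives the time, the measured TCP pose, the force and the opening at its end, in the units of the state.
- ctrl.read_state(): the state, without advancing time (a new reading comes with each control period).
- ctrl.snapshot(name): name is "scene" or "side" or "wrist"; returns the picture (420x560x3 uint8, red, green, blue); there is no depth.
- ctrl.get_calibration(name): a dict with "mtx" (3x3 intrinsics, pixels), "D" ([k1, k2, p1, p2, k3] as OpenCV has them; the pictures are not rectified), "T" (4x4, takes a point from camera to world coordinates). Camera axes: x right, y up, looking along -z (the intrinsics and any distortion apply to the point x, -y, -z); pixel columns grow to the right and rows downward; lengths in m; the calibration is good to about 2 mm. A picture is of the moment at which its call begins: read the wrist's pose just before it. get_calibration takes no time and is no camera call; for the wrist camera it gives the pose at the moment of the call.
- ctrl.close_job(): hands the job in, once; it reports no verdict.
The state is a dict: "clock": time; "joint_positions": joint angles; "joint_velocities": joint speeds; "tau": joint torques, N m; "ee_pos": TCP position; "orientation": TCP orientation; "wrist_force": force on the tool from outside, world axes, zero at the start; "ft_torque": the same for the moment, N m; "grip_width": finger opening in m.
Only numpy, scipy, OpenCV 4.12 (cv2) and the standard library are available. Lean on these libraries where they do the work, as an engineer would, in place of code of your own. Each camera call takes 0.05 s, during which the arm holds its last target.

## Working session

There is one attempt and no reset: what is moved stays moved. The work goes in short steps, Python scripts to look and compute and a tool call to move; the robot and the scene stay as the last step left them, time stands still between calls to the robot, and variables do not carry over. Pictures are saved under pics/ and viewed, and the job is handed in when it is done.

Besides the shell and the picture viewer there is one more tool, called after "Emit:" in YAML: its name, and indented under it one key for each argument. drive_tool: Moves the arm, as the interface text tells. Its arguments: {"type":"object","properties":{"plan":{"type":"array"},"squeeze":{"type":"number"}},"required":["plan"]}

```bash
ls; mkdir -p pics; python3 - <<'E'
from station import ctrl
import cv2
print(ctrl.read_state(), ctrl.tips_ahead)
for n in ["scene","side","wrist"]:
    c=ctrl.get_calibration(n); print(n,c)
    cv2.imwrite(f"pics/{n}0.png",ctrl.snapshot(n)[:,:,::-1])
E
```

```text
pics
{'clock': 0.0, 'joint_positions': array([-1.22590095e+00,  2.64728012e-01,  1.60538184e+00, -7.36470395e-06,
        1.27370335e+00, -3.68962994e-02]), 'joint_velocities': array([ 0.0004802 , -0.0009985 , -0.00080884, -0.00164549, -0.00159678,
        0.0011875 ]), 'tau': array([ 1.53615205e-03, -5.02119398e+01, -3.56875849e+01,  7.28507107e-02,
        2.91981868e-02, -1.87363162e-04]), 'ee_pos': array([ 0.25126574, -0.62576833,  0.25940067]), 'orientation': array([-3.08237050e+00, -5.95668381e-01,  5.45578694e-04]), 'wrist_force': array([-0.79802311, -0.38409639, -0.88000575]), 'ft_torque': array([0.03794372, 0.02936255, 0.01341807]), 'grip_width': 0.08787897337141562} 0.022
scene {'mtx': array([[405.81285103,   0.        , 272.02758517],
       [  0.        , 405.81285103, 211.32331169],
       [  0.        ,   0.        ,   1.        ]]), 'D': array([-0.02664548,  0.        ,  0.        ,  0.        ,  0.        ]), 'T': array([[-0.69811772,  0.40557986, -0.59003104, -0.09407951],
       [-0.71567797, -0.41934386,  0.55853001,  0.56300255],
       [-0.02089737,  0.81219191, 
[... 381 characters left out ...]
857321, -0.01151834],
       [-0.50627618, -0.42798666,  0.74867339,  0.87414031],
       [ 0.01885116,  0.86245665,  0.50577975,  0.7232479 ],
       [ 0.        ,  0.        ,  0.        ,  1.        ]])}
wrist {'mtx': array([[377.31971389,   0.        , 286.02792547],
       [  0.        , 377.31971389, 211.03688793],
       [  0.        ,   0.        ,   1.        ]]), 'D': array([-0.0272691,  0.       ,  0.       ,  0.       ,  0.       ]), 'T': array([[ 0.37273584,  0.89177212,  0.25653555,  0.31754053],
       [-0.92793466,  0.3588908 ,  0.100671  , -0.59940723],
       [-0.00229266, -0.27557192,  0.96127772,  0.38347738],
       [ 0.        ,  0.        ,  0.        ,  1.        ]])}
```

View pics/scene0.png

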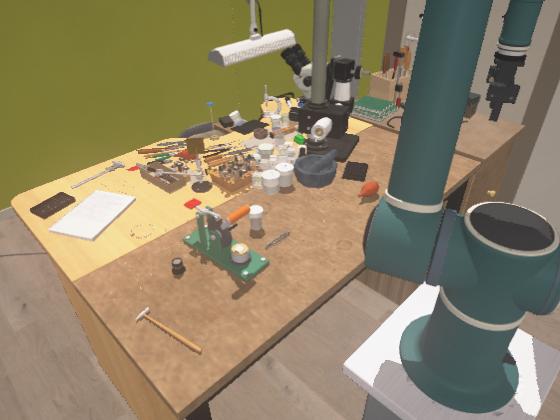

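View pics/side0.png

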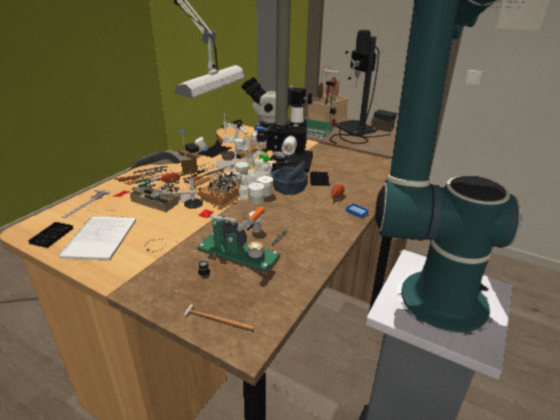

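View pics/wrist0.png

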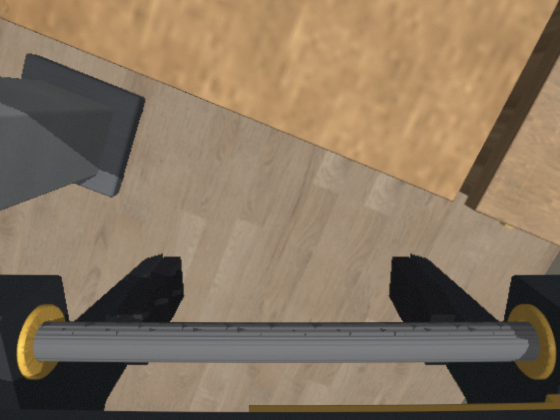

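The scene and side views show the press at about (225,245) and (240,245). The wrist camera sees no press yet. I'll enlarge the crops.

```bash
python3 - <<'E'
import cv2
a=cv2.imread("pics/scene0.png")[185:295,160:300]; cv2.imwrite("pics/scene0c.png",cv2.resize(a,None,fx=5.5,fy=5.4,interpolation=cv2.INTER_CUBIC))
a=cv2.imread("pics/side0.png")[195:285,180:300]; cv2.imwrite("pics/side0c.png",cv2.resize(a,None,fx=6,fy=6,interpolation=cv2.INTER_CUBIC))
E
```

```text
(no output)
```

View pics/scene0c.png

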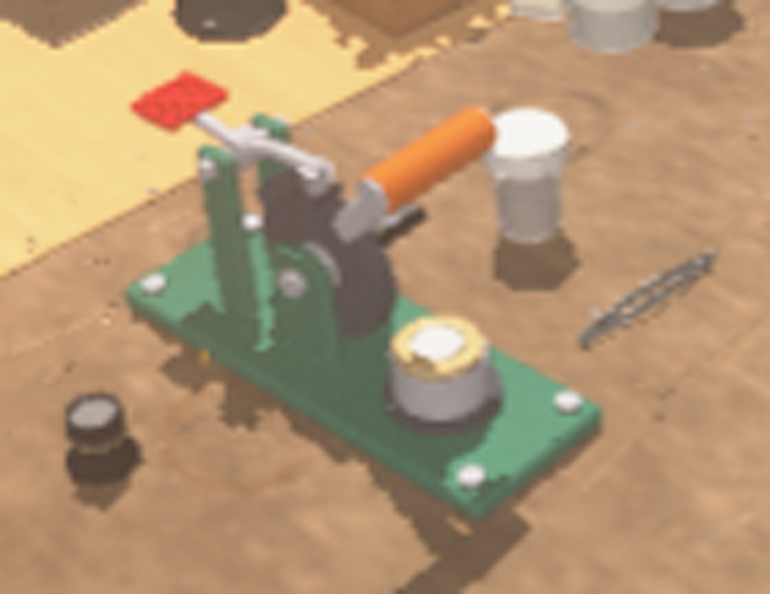

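View pics/side0c.png

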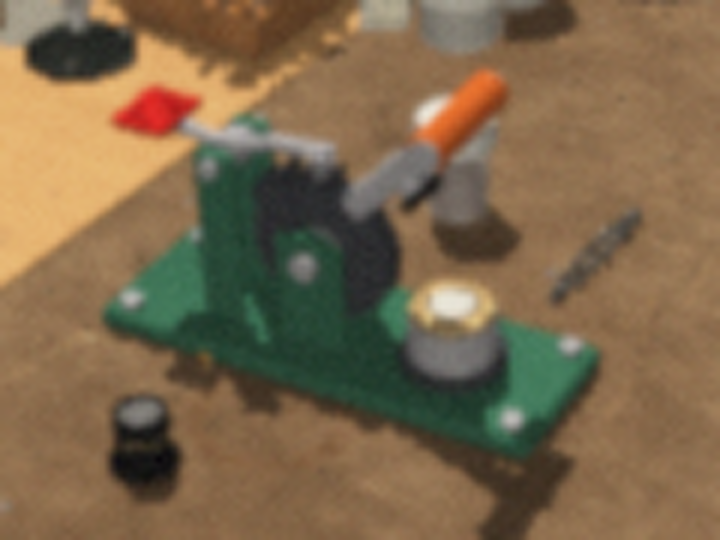

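The paddle is red at about scene (193,203), the crossbar orange at (238,213), and the dial at (240,249). Next I'll triangulate them.

```bash
cat > h.py <<'E'
import numpy as np, cv2
from station import ctrl
def ray(c,px):
    p=cv2.undistortPoints(np.array([[px]],float),c["mtx"],c["D"])[0,0]
    d=c["T"][:3,:3]@np.array([p[0],-p[1],-1.]); return c["T"][:3,3],d/np.linalg.norm(d)
def plane(c,px,z):
    o,d=ray(c,px); return o+d*(z-o[2])/d[2]
def tri(rs):
    A=np.zeros((3,3));b=np.zeros(3)
    for o,d in rs:
        P=np.eye(3)-np.outer(d,d);A+=P;b+=P@o
    x=np.linalg.solve(A,b); return x,[np.linalg.norm((np.eye(3)-np.outer(d,d))@(x-o)) for o,d in rs]
def blob(im,lo,hi,box):
    h=cv2.cvtColor(im,cv2.COLOR_RGB2HSV); m=cv2.inRange(h,np.array(lo),np.array(hi))
    k=np.zeros_like(m);x0,y0,x1,y1=box;k[y0:y1,x0:x1]=m[y0:y1,x0:x1]
    n,l,s,c=cv2.connectedComponentsWithStats(k)
    i=1+np.argmax(s[1:,4]); return c[i],s[i],(l==i)
E
python3 - <<'E'
from h import *
C={n:ctrl.get_calibration(n) for n in["scene","side"]}
I={n:cv2.imread(f"pics/{n}0.png")[:,:,::-1].copy() for n in C}
boxes={"scene":(160,185,300,295),"side":(180,195,300,285)}
R={}
for k,lo,hi in[("paddle",(0,190,130),(4,255,255)),("bar",(7,180,150),(14,255,255)),("green",(60,80,40),(90,255,255))]:
    rs=[]
    for n in C:
        c,s,m=blob(I[n],lo,hi,boxes[n]); print(k,n,c,s); rs.append(ray(C[n],c))
        if k!="green": 
            r=cv2.minAreaRect(np.argwhere(m)[:,::-1].astype(np.float32)); print(r)
    x,e=tri(rs); print(k,x,e)
P=lambda n,x,y:(160+x/5.5,185+y/5.4) if n=="scene" else (180+x/6,195+y/6)
for n,pts in {"scene":[(437,345),(568,400),(470,475),(152,283)],"side":[(452,303),(571,345),(511,418),(131,298)]}.items():
    print(n,[plane(C[n],P(n,*p),z).round(4) for p,z in zip(pts,(.046,.013,.013,.013))])
E
```

```text
Traceback (most recent call last):
  File "h.py", line 17, in blob
    i=1+np.argmax(s[1:,4]); return c[i],s[i],(l==i)
        ~~~~~~~~~^^^^^^^^^
ValueError: attempt to get argmax of an empty sequence
```

```bash
cat > m.py <<'E'
from h import *
C={n:ctrl.get_calibration(n) for n in["scene","side"]}
I={n:cv2.imread(f"pics/{n}0.png")[:,:,::-1].copy() for n in C}
for n,(x,y) in {"scene":(193,203),"side":(206,213)}.items(): print(cv2.cvtColor(I[n],cv2.COLOR_RGB2HSV)[y,x-4:x+4])
boxes={"scene":(160,185,300,295),"side":(180,195,300,285)}
R={}
for k,lo,hi in[("paddle",(0,170,130),(6,255,255)),("bar",(7,180,150),(14,255,255)),("green",(60,80,40),(90,255,255))]:
    rs=[]
    for n in C:
        try: c,s,m=blob(I[n],lo,hi,boxes[n])
        except ValueError: print("none",k,n); continue
        print(k,n,c,s); rs.append(ray(C[n],c))
        if k!="green": 
            r=cv2.minAreaRect(np.argwhere(m)[:,::-1].astype(np.float32)); print(r)
    x,e=tri(rs); print(k,x,e)
P=lambda n,x,y:(160+x/5.5,185+y/5.4) if n=="scene" else (180+x/6,195+y/6)
for n,pts in {"scene":[(437,345),(568,400),(470,475),(152,283)],"side":[(452,303),(571,345),(511,418),(131,298)]}.items():
    print(n,[plane(C[n],P(n,*p),z).round(4) for p,z in zip(pts,(.046,.013,.013,.013))])
E
python3 m.py
```

```text
[[  3 180 243]
 [  2 180 243]
 [  2 181 239]
 [  2 178 243]
 [  3 180 244]
 [  2 179 243]
 [  2 179 243]
 [  2 180 244]]
[[  1 206 194]
 [  1 212 202]
 [  1 212 220]
 [  1 209 225]
 [  1 214 216]
 [  1 212 208]
 [  1 215 185]
 [  1 216 171]]
paddle scene [192.10465116 203.08139535] [184 199  17   9  86]
((192.1000213623047, 203.1999969482422), (6.7082037925720215, 15.20526123046875), 63.43495178222656)
paddle side [205.58461538 213.06153846] [199 210  14   7  65]
((205.5, 213.0), (6.0, 13.0), 90.0)
paddle [0.66474824 0.1237721  0.10656922] [np.float64(0.00013332446184956075), np.float64(0.00013332446184932353)]
bar scene [236.16129032 214.77419355] [230 210  15  10  31]
((236.9230499267578, 214.3845977783203), (2.2188007831573486, 16.641006469726562), 56.30992889404297)
bar side [257.27118644 212.3220339 ] [251 207  13  12  59]
((256.55859375, 212.50344848632812), (4.816637992858887, 14.283823013305664), 48.366458892822266)
bar [0.48176631 0.12677701 0.16773546] [np.float64(0.002656417702952789), np.float64(0.002656417702952922)]
green scene [250.63636364 268.6969697 ] [245 264  11   9  33]
green side [234.17016129 249.06451613] [ 198  220   81   51 1240]
green [ 0.61939794  0.01207114 -0.11774201] [np.float64(0.04343639636503388), np.float64(0.04343639636503382)]
scene [array([0.4997, 0.112 , 0.046 ]), array([0.4595, 0.0726, 0.013 ]), array([0.4544, 0.1351, 0.013 ]), array([0.6632, 0.1546, 0.013 ])]
side [array([0.5008, 0.1113, 0.046 ]), array([0.4583, 0.0722, 0.013 ]), array([0.4535, 0.1343, 0.013 ]), array([0.6626, 0.1544, 0.013 ])]
```

Both views agree to about 1 mm. I'll project the predicted press geometry as a check, and locate any tall obstacles near the path.

```bash
python3 - <<'E'
from h import *
C={n:ctrl.get_calibration(n) for n in["scene","side"]}
th=np.radians(4.8);u=np.array([np.cos(th),np.sin(th),0]);v=np.array([-u[1],u[0],0]);z=np.array([0,0,1.])
O=np.array([.5003,.1117,0])+.058*u
pad=np.array([.6648,.1238,.110])
print("O",O,"pad in press",(pad-O)@u,(pad-O)@v)
bar=O-.065*u+z*.145
pts=dict(bar=bar,barL=bar+.032*v,barR=bar-.032*v,hinge=O+.01*u+.058*z,**{f"p{i}{j}":pad+i*.015*u+j*.018*v for i in(-1,1) for j in(-1,1)},**{f"b{i}{j}":O+i*.118*u+j*.042*v+.012*z for i in(-1,1) for j in(-1,1)})
for n,(x0,y0,s) in {"scene":(160,185,5.5),"side":(180,195,6)}.items():
    c=C[n];Ti=np.linalg.inv(c["T"]);im=cv2.imread(f"pics/{n}0c.png")
    for k,p in pts.items():
        q=(Ti@np.append(p,1))[:3]*[1,-1,-1]
        x=cv2.projectPoints(q[None],np.zeros(3),np.zeros(3),c["mtx"],c["D"])[0][0,0]
        sy=5.4 if n=="scene" else 6
        cv2.circle(im,(int((x[0]-x0+.5)*s),int((x[1]-y0+.5)*sy)),4,(255,0,255),1)
    cv2.imwrite(f"pics/{n}0p.png",im)
for n,l in {"scene":[(318,155),(322,130),(300,120),(195,190),(370,190),(355,170),(150,310),(257,228),(178,272),(392,120)],"side":[(290,185),(290,140),(192,203),(337,192),(357,211),(275,120)]}.items():
    for p in l: print(n,p,plane(C[n],p,0).round(3))
E
```

```text
O [0.55809659 0.11655331 0.        ] pad in press 0.10693557725086442 -0.001707441631246892
scene (318, 155) [ 0.73  -0.451  0.   ]
scene (322, 130) [ 0.857 -0.625  0.   ]
scene (300, 120) [ 0.989 -0.639  0.   ]
scene (195, 190) [ 0.858 -0.006  0.   ]
scene (370, 190) [ 0.463 -0.386  0.   ]
scene (355, 170) [ 0.571 -0.455  0.   ]
scene (150, 310) [0.528 0.35  0.   ]
scene (257, 228) [ 0.574 -0.011  0.   ]
scene (178, 272) [0.584 0.24  0.   ]
scene (392, 120) [ 0.709 -0.902  0.   ]
side (290, 185) [ 0.638 -0.34   0.   ]
side (290, 140) [ 0.869 -0.753 -0.   ]
side (192, 203) [ 0.865 -0.033  0.   ]
side (337, 192) [ 0.461 -0.386  0.   ]
side (357, 211) [ 0.346 -0.296  0.   ]
side (275, 120) [ 1.084 -0.97   0.   ]
```

View pics/scene0p.png

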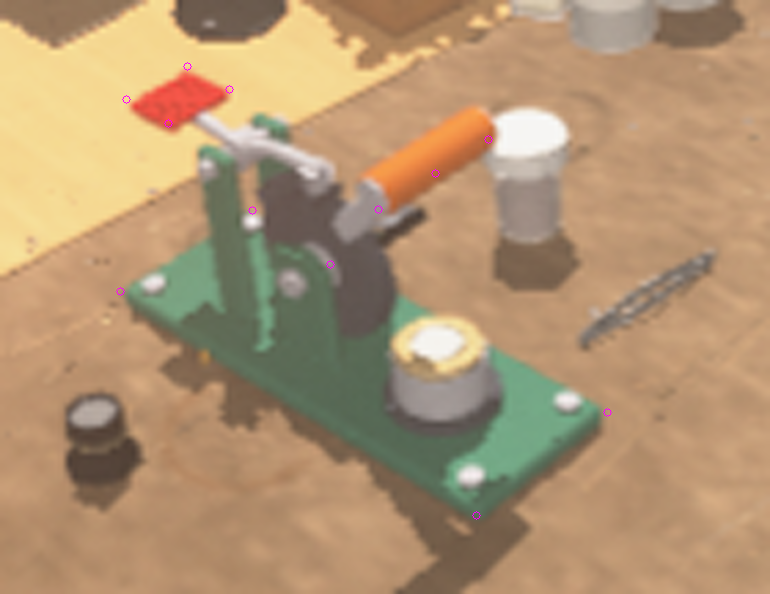

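View pics/side0p.png

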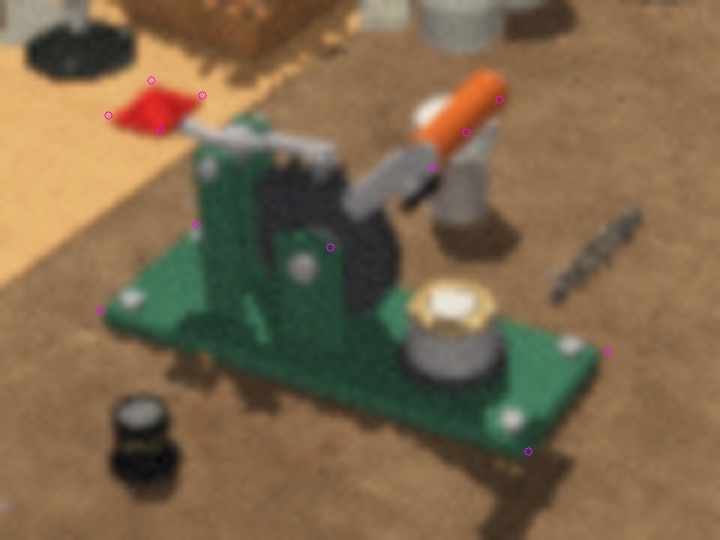

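The projections match: base corners and paddle fall within about 1–2 px. Now I'll work out the shift to a point above the paddle.

```bash
cat >> h.py <<'E'
from scipy.spatial.transform import Rotation as Ro
def shift(t,yaw=4.8):
    s=ctrl.read_state();R=Ro.from_rotvec(s["orientation"]).as_matrix()
    print("t",s["clock"],"pos",s["ee_pos"].round(4),"xang",np.degrees(np.arctan2(R[1,0],R[0,0])).round(2),"z",R[:,2].round(4),"F",s["wrist_force"].round(2),"w",s["grip_width"])
    if t is not None: print("shift",(R.T@(np.array(t)-s["ee_pos"])).round(4))
E
python3 -c "
from h import *
shift((.669,.1245,.26))"
```

```text
t 0.15 pos [ 0.2513 -0.6259  0.2597] xang 21.88 z [-6.0e-04  1.6e-03 -1.0e+00] F [-0.91  0.09  0.38] w 0.0885758175645882
shift [ 6.672e-01 -5.408e-01  6.000e-04]
```

Emit:
drive_tool:
  plan: [0.667, -0.541, 0, 17, 1, 0.667, -0.541, 0, 17, 1, 0.667, -0.541, 0, 17, 1, 0.667, -0.541, 0, 17, 1, 0.667, -0.541, 0, 17, 1, 0.667, -0.541, 0, 17, 1, 0.667, -0.541, 0, 17, 1, 0.667, -0.541, 0, 17, 1, 0.667, -0.541, 0, 17, 1, 0.667, -0.541, 0, 17, 1]
  squeeze: 5

```text
clock: 1.4
ee_pos: [0.5558, -0.0782, 0.2606]
orientation: [3.139, 0.134, 0.0]
wrist_force: [1.4, -0.4, 0.3]
grip_width: 0.0005
```

```bash
python3 -c "
from h import *
shift((.669,.1245,.26))"
```

```text
t 1.4 pos [ 0.5558 -0.0782  0.2606] xang 4.88 z [ 2.e-04 -2.e-04 -1.e+00] F [ 1.4  -0.37  0.29] w 0.0004924183517605354
shift [ 0.13   -0.1923  0.0006]
```

Emit:
drive_tool:
  plan: [0.04, -0.06, 0, 0, 1, 0.08, -0.12, 0, 0, 1, 0.115, -0.165, 0, 0, 1, 0.115, -0.165, 0, 0, 1, 0.115, -0.165, 0, 0, 1]

```text
clock: 2.02
ee_pos: [0.6556, 0.0945, 0.2599]
orientation: [3.138, 0.136, -0.003]
wrist_force: [0.0, 0.4, 0.2]
grip_width: 0.0007
```

```bash
python3 -c "
from h import *
shift((.669,.1245,.145))
cv2.imwrite('pics/w1.png',ctrl.snapshot('wrist')[:,:,::-1])
cv2.imwrite('pics/s1.png',ctrl.snapshot('side')[:,:,::-1])
"
```

```text
t 2.025 pos [0.6556 0.0945 0.2599] xang 4.97 z [-1.6e-03 -6.0e-04 -1.0e+00] F [0.01 0.45 0.17] w 0.0006635994246895126
shift [ 0.0162 -0.0288  0.1149]
```

View pics/w1.png

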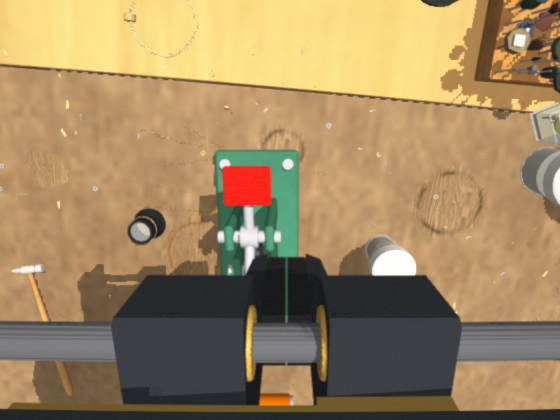

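The wrist view shows the paddle at about (247,186), the rear plate screws at (224,164) and (288,164), and the closed fingers at (287,270). I'll measure from it.

```bash
python3 - <<'E'
from h import *
c=ctrl.get_calibration("wrist"); im=cv2.imread("pics/w1.png")[:,:,::-1].copy()
p,s,m=blob(im,(0,190,120),(6,255,255),(180,120,320,260)); r=cv2.minAreaRect(np.argwhere(m)[:,::-1].astype(np.float32))
print(p,s,r); print("paddle",plane(c,p,.110),plane(c,r[0],.110))
a=[plane(c,q,.013) for q in[(224.5,164),(288,164)]];print(a, (a[0]+a[1])/2)
# paddle edges in world
for q in cv2.boxPoints(r): print(plane(c,q,.11).round(4))
E
```

```text
[246.48256779 185.5971223 ] [ 223  166   48   40 1807] ((246.503662109375, 185.62844848632812), (38.47001266479492, 46.952266693115234), 88.36341857910156)
paddle [0.6646355  0.12320798 0.11      ] [0.6646131  0.12319105 0.11      ]
[array([0.66281277, 0.15460725, 0.013     ]), array([0.6680753 , 0.09201268, 0.013     ])] [0.66544404 0.12330997 0.013     ]
[0.677  0.1415 0.11  ]
[0.6809 0.1073 0.11  ]
[0.6519 0.1044 0.11  ]
[0.6479 0.1396 0.11  ]
```

The wrist camera puts the paddle at (0.6646, 0.1232) with a yaw of 4.8°, which agrees with the fixed cameras. I'll descend to just above it.

Emit:
drive_tool:
  plan: [0.016, -0.028, 0, 0, 1, 0.016, -0.028, 0.04, 0, 1, 0.016, -0.028, 0.08, 0, 1, 0.016, -0.028, 0.1, 0, 1, 0.016, -0.028, 0.115, 0, 1, 0.016, -0.028, 0.12, 0, 1, 0.016, -0.028, 0.12, 0, 1]

```text
clock: 3.0
ee_pos: [0.67, 0.1231, 0.1416]
orientation: [-3.139, -0.133, -0.002]
wrist_force: [0.3, 0.3, 1.6]
grip_width: 0.0007
```

```bash
python3 -c "
from h import *
shift((.669,.1236,.132))"
```

```text
t 3.0 pos [0.67   0.1231 0.1416] xang 4.86 z [ 1.3e-03  2.0e-04 -1.0e+00] F [0.28 0.26 1.56] w 0.000692230968973371
shift [-0.0009 -0.0005  0.0096]
```

Emit:
drive_tool:
  plan: [0, 0, 0.003, 0, 1, 0, 0, 0.006, 0, 1, 0, 0, 0.008, 0, 1, 0, 0, 0.01, 0, 1, 0, 0, 0.012, 0, 1, 0, 0, 0.014, 0, 1, 0, 0, 0.016, 0, 1, 0, 0, 0.017, 0, 1, 0, 0, 0.017, 0, 1]

```text
clock: 4.12
ee_pos: [0.6702, 0.1234, 0.1241]
orientation: [-3.139, -0.134, -0.003]
wrist_force: [4.3, 1.3, 3.3]
grip_width: 0.0008
```

Emit:
drive_tool:
  plan: [0, 0, 0.001, 0, 1, 0, 0, 0.002, 0, 1, 0, 0, 0.003, 0, 1, 0, 0, 0.003, 0, 1]

```text
clock: 4.62
ee_pos: [0.6693, 0.1232, 0.1205]
orientation: [3.139, 0.134, -0.0]
wrist_force: [3.7, 0.6, 2.0]
grip_width: 0.0006
```

Emit:
drive_tool:
  plan: [0, 0, 0.001, 0, 1, 0, 0, 0.002, 0, 1, 0, 0, 0.002, 0, 1]

```text
clock: 5.0
ee_pos: [0.6694, 0.1233, 0.1195]
orientation: [3.139, 0.134, 0.0]
wrist_force: [2.4, 0.7, 6.8]
grip_width: 0.0008
```

```bash
python3 -c "
from h import *
shift(None)
for n in ('side','scene'):
  cv2.imwrite(f'pics/{n}2.png',ctrl.snapshot(n)[:,:,::-1])
a=cv2.imread('pics/scene2.png')[155:295,130:300]; cv2.imwrite('pics/scene2c.png',cv2.resize(a,None,fx=4.2,fy=4.2,interpolation=cv2.INTER_CUBIC))
a=cv2.imread('pics/side2.png')[165:285,160:300]; cv2.imwrite('pics/side2c.png',cv2.resize(a,None,fx=5,fy=5,interpolation=cv2.INTER_CUBIC))
"
```

```text
t 5.0 pos [0.6694 0.1233 0.1195] xang 4.88 z [ 1.e-04 -0.e+00 -1.e+00] F [2.37 0.74 6.77] w 0.000757014442014083
```

View pics/side2c.png

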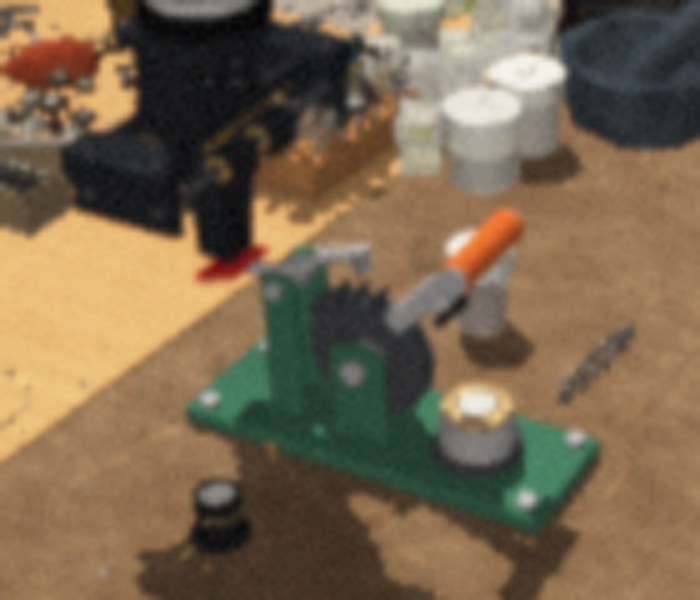

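In the side view the pawl nose (360,255 in the crop) now stands well clear of the wheel, and the paddle is tilted under the fingertip. I'll press a little more to confirm the stop.

Emit:
drive_tool:
  plan: [0, 0, 0.001, 0, 1, 0, 0, 0.002, 0, 1, 0, 0, 0.002, 0, 1]

```text
clock: 5.48
ee_pos: [0.6695, 0.1233, 0.119]
orientation: [-3.139, -0.134, -0.001]
wrist_force: [-0.6, -0.4, 12.0]
grip_width: 0.0005
```

The last 2 mm commanded gave only 0.5 mm of travel, and the force rose to 12 N. That is the stop. Now up and over to above the crossbar.

Emit:
drive_tool:
  plan: [0, 0, -0.02, 0, 1, 0, 0, -0.06, 0, 1, 0, 0, -0.11, 0, 1, 0, 0, -0.13, 0, 1, -0.05, 0, -0.13, 0, 1, -0.1, -0.001, -0.13, 0, 1, -0.145, -0.002, -0.13, 0, 1, -0.177, -0.002, -0.13, 0, 1, -0.177, -0.002, -0.13, 0, 1, -0.177, -0.002, -0.13, 0, 1]

```text
clock: 6.72
ee_pos: [0.493, 0.1102, 0.2462]
orientation: [3.139, 0.134, -0.001]
wrist_force: [-0.7, 0.9, -0.6]
grip_width: 0.0002
```

```bash
python3 - <<'E'
from h import *
shift((.4925,.1105,.19))
c=ctrl.get_calibration("wrist");im=ctrl.snapshot("wrist")
cv2.imwrite('pics/w3.png',im[:,:,::-1])
C={}
rs=[]
for n in('side','scene'):
  im=ctrl.snapshot(n); cv2.imwrite(f'pics/{n}3.png',im[:,:,::-1])
a=cv2.imread('pics/scene3.png')[155:295,130:300]; cv2.imwrite('pics/scene3c.png',cv2.resize(a,None,fx=4.2,fy=4.2,interpolation=cv2.INTER_CUBIC))
a=cv2.imread('pics/side3.png')[165:285,160:300]; cv2.imwrite('pics/side3c.png',cv2.resize(a,None,fx=5,fy=5,interpolation=cv2.INTER_CUBIC))
E
```

```text
t 6.725 pos [0.493  0.1102 0.2462] xang 4.88 z [-6.e-04 -1.e-04 -1.e+00] F [-0.67  0.87 -0.56] w 0.0002298087526891246
shift [-0.0005 -0.0004  0.0562]
```

View pics/side3c.png

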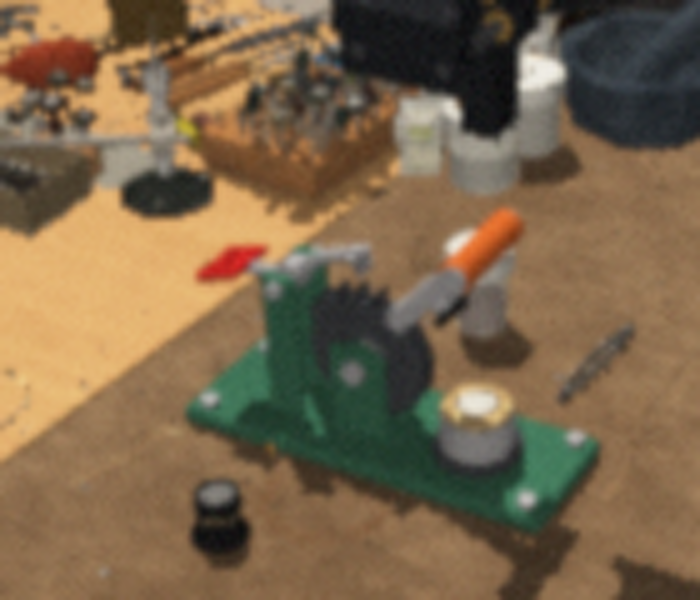

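View pics/w3.png

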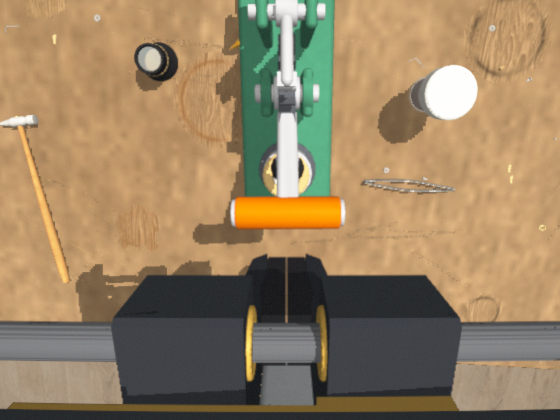

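The pawl stayed tilted and clear of the teeth after release, and the lever is still up. The wrist view shows the crossbar at about (288,213).

```bash
python3 - <<'E'
from h import *
c=ctrl.get_calibration("wrist");im=cv2.imread("pics/w3.png")[:,:,::-1].copy()
p,s,m=blob(im,(5,190,120),(16,255,255),(200,170,370,250)); print(p,s)
for z in(.145,.150): print("bar",plane(c,p,z))
for q in((232,213),(344,213)): print(plane(c,q,.145))
E
```

```text
[282.91139241 224.8306962 ] [235 214 105  15 632]
bar [0.49115551 0.1122651  0.145     ]
bar [0.49278915 0.1123618  0.15      ]
[0.49617873 0.14449438 0.145     ]
[0.50210083 0.07499837 0.145     ]
```

Emit:
drive_tool:
  plan: [0.003, 0, 0.02, 0, 1, 0.003, 0, 0.04, 0, 1, 0.003, 0, 0.055, 0, 1, 0.003, 0, 0.06, 0, 1, 0.003, 0, 0.06, 0, 1]

```text
clock: 7.5
ee_pos: [0.496, 0.1105, 0.1865]
orientation: [3.139, 0.134, -0.001]
wrist_force: [0.3, 0.8, 1.0]
grip_width: 0.0002
```

```bash
python3 - <<'E'
from h import *
shift((.4955,.110,.177))
im=ctrl.snapshot("side"); cv2.imwrite('pics/side4c.png',cv2.resize(im[165:285,160:300,::-1],None,fx=5,fy=5,interpolation=cv2.INTER_CUBIC))
E
```

```text
t 7.5 pos [0.496  0.1105 0.1865] xang 4.87 z [-5.e-04 -1.e-04 -1.e+00] F [0.3  0.82 0.95] w 0.0001843552013019447
shift [-0.0005  0.0004  0.0095]
```

View pics/side4c.png

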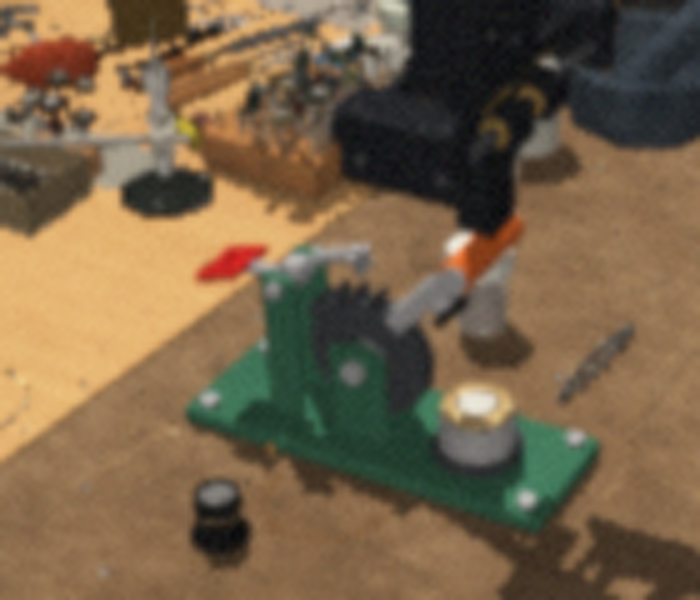

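The fingertip is just above the bar. Start pushing along the arc.

Emit:
drive_tool:
  plan: [0, 0, 0.004, 0, 1, -0.002, 0, 0.008, 0, 1, -0.005, 0, 0.011, 0, 1, -0.009, 0, 0.014, 0, 1, -0.012, 0, 0.017, 0, 1, -0.015, 0, 0.021, 0, 1, -0.018, 0, 0.025, 0, 1, -0.021, 0, 0.029, 0, 1, -0.021, 0, 0.029, 0, 1]

```text
clock: 8.68
ee_pos: [0.4728, 0.1085, 0.1579]
orientation: [3.138, 0.134, -0.006]
wrist_force: [-2.8, 0.9, 2.4]
grip_width: 0.0003
```

```bash
python3 - <<'E'
from h import *
shift(None)
im=ctrl.snapshot("side"); cv2.imwrite('pics/side5c.png',cv2.resize(im[165:285,160:300,::-1],None,fx=5,fy=5,interpolation=cv2.INTER_CUBIC))
E
```

```text
t 8.675 pos [0.4728 0.1085 0.1579] xang 4.88 z [-3.8e-03 -6.0e-04 -1.0e+00] F [-2.75  0.92  2.39] w 0.0003163637720547149
```

View pics/side5c.png

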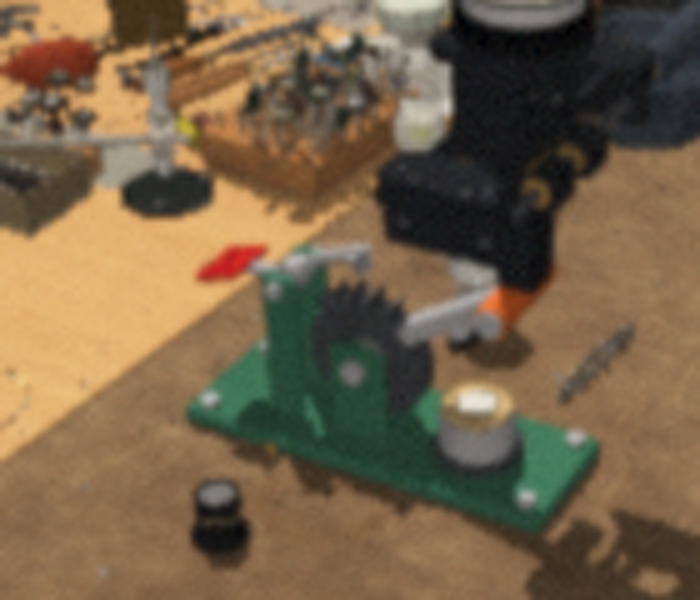

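The lever follows, now about 35° above level, and the pawl is still clear. Continue down the arc.

Emit:
drive_tool:
  plan: [-0.004, 0, 0.004, 0, 1, -0.008, 0, 0.008, 0, 1, -0.011, 0, 0.013, 0, 1, -0.013, 0, 0.018, 0, 1, -0.015, 0, 0.023, 0, 1, -0.017, 0, 0.028, 0, 1, -0.019, 0, 0.033, 0, 1, -0.02, 0, 0.038, 0, 1, -0.021, 0, 0.043, 0, 1, -0.022, 0, 0.048, 0, 1, -0.022, 0, 0.051, 0, 1, -0.022, 0, 0.051, 0, 1]

```text
clock: 10.22
ee_pos: [0.4534, 0.1069, 0.1064]
orientation: [-3.139, -0.134, -0.001]
wrist_force: [0.3, -0.3, 0.4]
grip_width: 0.0008
```

```bash
python3 - <<'E'
from h import *
shift(None)
im=ctrl.snapshot("side"); cv2.imwrite('pics/side6c.png',cv2.resize(im[165:285,160:300,::-1],None,fx=5,fy=5,interpolation=cv2.INTER_CUBIC))
E
```

```text
t 10.225 pos [0.4534 0.1069 0.1064] xang 4.88 z [ 9.e-04  1.e-04 -1.e+00] F [ 0.31 -0.31  0.36] w 0.0008003969711134888
```

View pics/side6c.png

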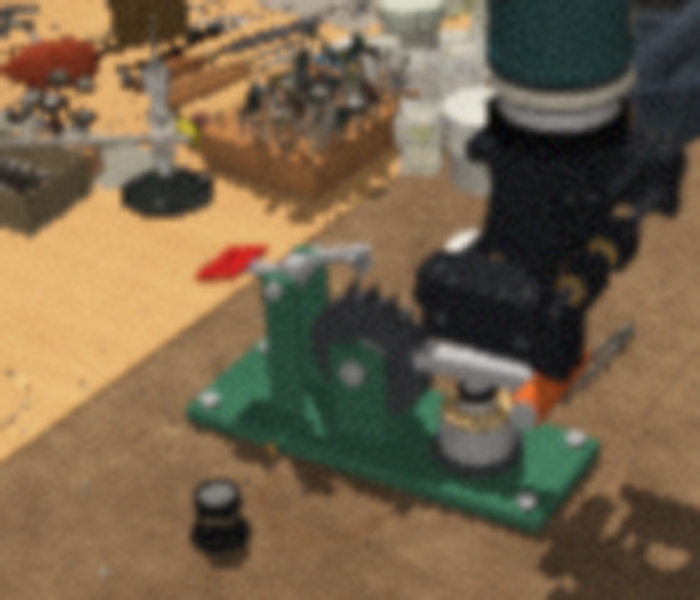

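The pad is almost on the dial, with about 10 mm left at the bar. I'll go slowly, watching the force.

Emit:
drive_tool:
  plan: [0, 0, 0.002, 0, 1, 0, 0, 0.004, 0, 1, 0, 0, 0.006, 0, 1, 0, 0, 0.008, 0, 1, 0, 0, 0.008, 0, 1]

```text
clock: 10.9
ee_pos: [0.4529, 0.1068, 0.0983]
orientation: [3.139, 0.134, -0.0]
wrist_force: [0.3, -0.3, -0.9]
grip_width: 0.0007
```

Emit:
drive_tool:
  plan: [0, 0, 0.001, 0, 1, 0, 0, 0.002, 0, 1, 0, 0, 0.002, 0, 1]

```text
clock: 11.28
ee_pos: [0.453, 0.1068, 0.0967]
orientation: [3.139, 0.134, 0.0]
wrist_force: [-1.7, -0.7, 2.0]
grip_width: 0.0004
```

Emit:
drive_tool:
  plan: [0, 0, 0.001, 0, 1, 0, 0, 0.002, 0, 1, 0, 0, 0.002, 0, 1]

```text
clock: 11.65
ee_pos: [0.453, 0.1068, 0.0958]
orientation: [3.139, 0.134, -0.001]
wrist_force: [-6.0, -1.1, 11.9]
grip_width: 0.0007
```

```bash
python3 - <<'E'
from h import *
shift(None)
im=ctrl.snapshot("side"); cv2.imwrite('pics/side7c.png',cv2.resize(im[165:285,160:300,::-1],None,fx=5,fy=5,interpolation=cv2.INTER_CUBIC))
E
```

```text
t 11.65 pos [0.453  0.1068 0.0958] xang 4.88 z [-6.e-04 -2.e-04 -1.e+00] F [-6.   -1.1  11.85] w 0.0007154753128255643
```

View pics/side7c.png

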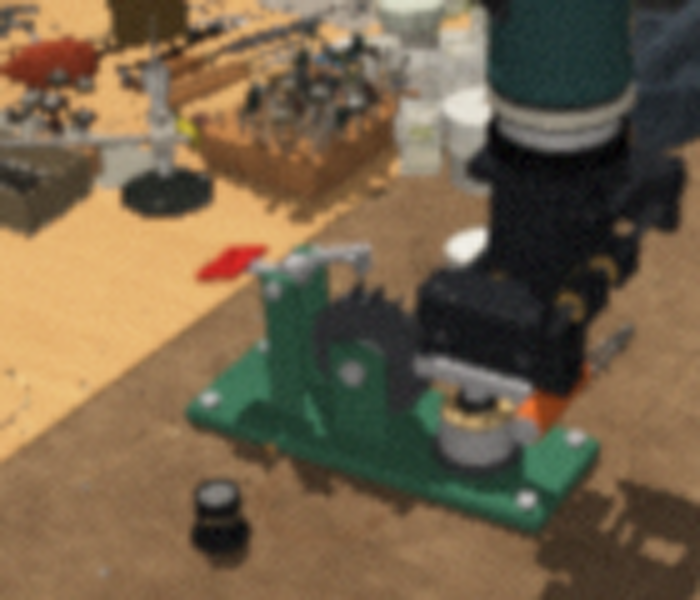

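The force rose to 12 N at a bar-top height of 73.8 mm, with 74 expected, and the pad is visibly on the dial. I'll withdraw straight up.

Emit:
drive_tool:
  plan: [0, 0, -0.005, 0, 1, 0, 0, -0.015, 0, 1, 0, 0, -0.045, 0, 1, 0, 0, -0.1, 0, 1, 0, 0, -0.15, 0, 1, 0, 0.05, -0.17, 0, 1, 0, 0.11, -0.17, 0, 1, 0, 0.15, -0.17, 0, 1, 0, 0.15, -0.17, 0, 1]

```text
clock: 12.82
ee_pos: [0.466, -0.0449, 0.2652]
orientation: [3.138, 0.127, 0.002]
wrist_force: [-0.0, 0.3, -0.4]
grip_width: 0.0004
```

```bash
python3 - <<'E'
from h import *
shift(None)
im=ctrl.snapshot("side"); cv2.imwrite('pics/side8c.png',cv2.resize(im[165:285,160:300,::-1],None,fx=5,fy=5,interpolation=cv2.INTER_CUBIC))
im=ctrl.snapshot("scene"); cv2.imwrite('pics/scene8c.png',cv2.resize(im[185:295,160:300,::-1],None,fx=5.5,fy=5.4,interpolation=cv2.INTER_CUBIC)); cv2.imwrite('pics/scene8.png',im[:,:,::-1])
E
```

```text
t 12.825 pos [ 0.466  -0.0449  0.2652] xang 4.64 z [ 1.e-03 -6.e-04 -1.e+00] F [-0.05  0.31 -0.44] w 0.0004358778340748385
```

View pics/side8c.png

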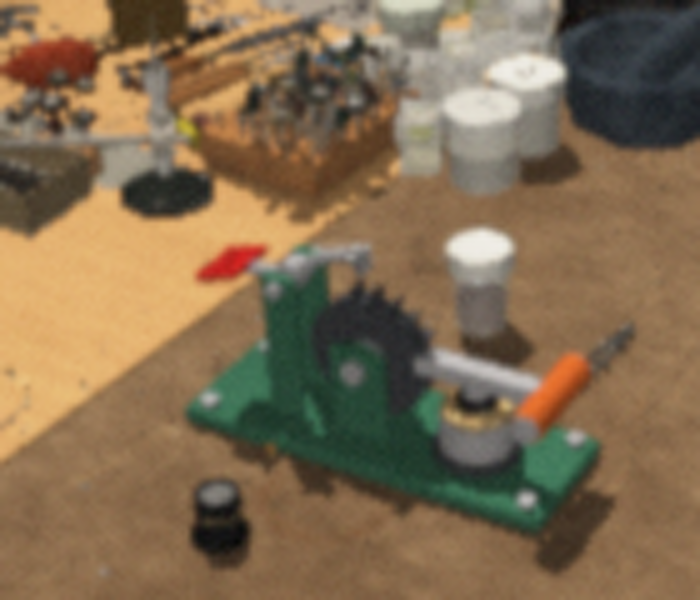

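View pics/scene8c.png

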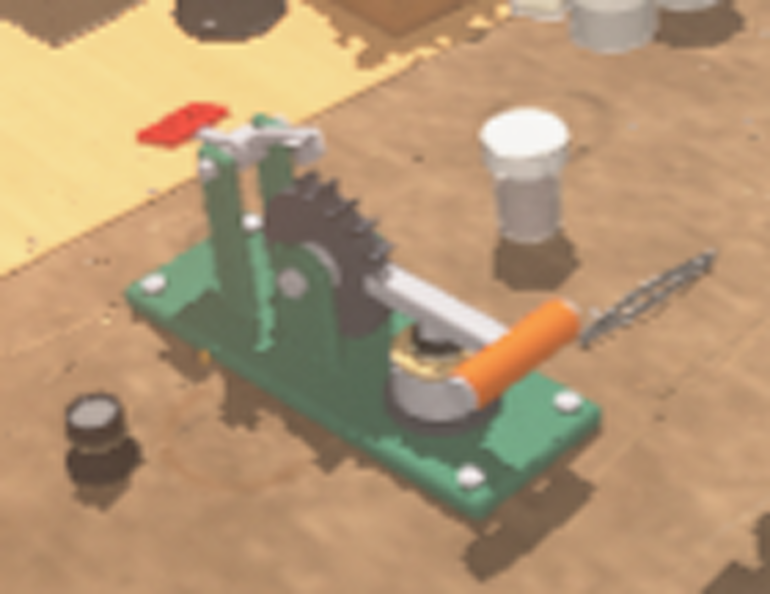

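View pics/scene8.png

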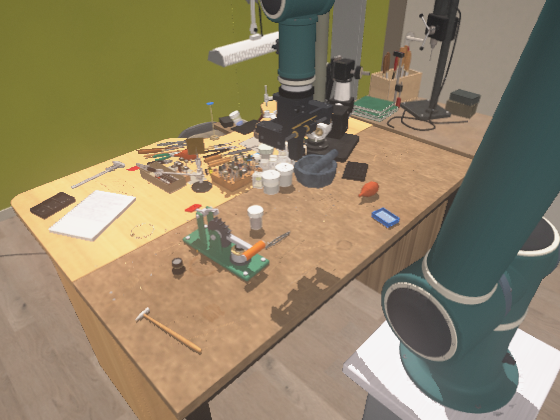

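The pawl is clear, the pad is on the dial holder, and everything else is where it was. I'll let the arm settle, then hand in.

Emit:
drive_tool:
  plan: [0, 0, 0, 0, 1, 0, 0, 0, 0, 1]

```text
clock: 13.18
ee_pos: [0.4657, -0.0416, 0.2647]
orientation: [-3.138, -0.136, 0.0]
wrist_force: [0.5, -1.1, -0.9]
grip_width: 0.0003
```

```bash
python3 -c "
from station import ctrl
print(ctrl.close_job(), ctrl.read_state()['clock'])"
```

```text
the job is handed in; nothing more can be done
the job is handed in; nothing more can be done
```

The job is done and handed in at about 13 s on the robot's clock; the hand-in gave no verdict.

- **Pawl:** I pressed the paddle down with the closed fingertips until it hit its stop. The fingertips went from about 110 mm to 97 mm above the bench, and the force rose to 12 N with almost no more travel. After I let go, the pawl stayed clear of the teeth.
- **Lever:** I pushed the crossbar down along its arc until the pad seated. The force rose to 12 N with the top of the bar at 73.8 mm; about 74 mm was expected. I then lifted the hand straight up and moved it well away.

**Last checks:** the final scene and side pictures show the pawl nose clear of the wheel, the lever down and the pad on the dial holder. In them the dial holder, jar, loupe, tweezers and hammer look unmoved. The puffer and blue box show only in the full scene picture, where the puffer looks unmoved. The blue box was hidden in the first scene picture, so I did not compare it, but the arm never worked near it. I read these positions by eye and did not measure them again.

**Disagreements:** the wrist camera put the raised crossbar about 5 mm further back than the geometry predicted. I aimed in between, and it made no difference to the push. At the seat there was also about 6 N of sideways force on the tool, but the lever did not visibly shift when I lifted off.

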